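# Make up the biscuit box and the counter tray

### The job

Make up two orders: stand the pale butter biscuit stack and the jam jar side by side on the platform of the white box base, and stand the chocolate stack and the green pandan stack in the blue tray, all upright. Once the box has its two things, put the clear cover over them and press it straight down until all four orange catches have clicked over its rim. Leave the biscuit jar, the spatula and the mug where they are.

Things in the scene. Friction and masses are not known exactly. Their poses are not given: they have to be found in the camera images.
- butter_mid (a point): butter stack, pale yellow; one stiff piece made of three ring biscuits stuck on each other with cream, a round column 44 mm in diameter and 42 mm tall, about 70 g; the point is its centre, 21 mm above its underside, z up
- choc_mid (a point): chocolate stack, dark brown; one stiff piece made of three ring biscuits stuck on each other with cream, a round column 44 mm in diameter and 42 mm tall, about 70 g; the point is its centre, 21 mm above its underside, z up
- pandan_mid (a point): pandan stack, green; one stiff piece made of three ring biscuits stuck on each other with cream, a round column 44 mm in diameter and 42 mm tall, about 70 g; the point is its centre, 21 mm above its underside, z up
- jam_mid (a point): jam jar, red with a white screw cap, round, 44 mm in diameter and 46 mm tall, about 110 g; the point is its centre, 23 mm above its underside, z up
- cover_grip (a point): loose clear cover, open below, orange rim and grip bar, 110 g. The point: centre of the bar, 77 mm above the lower edge. Bar 60 mm long (y), 14 wide (x), 26 tall, mid-roof; roof top 64 mm above the lower edge. Outside 108 (x) by 172 (y), inside 102 by 166, 61 mm high; rim at the lower edge 118 by 182, 4 mm thick. z up; a half turn makes no difference. Clicks home at about 12 N in the middle
- box: white box base, fixed, plate 148 (x) by 212 (y) mm; origin under its centre, z up. Platform top 86 by 150 mm, 14 mm up (things fit at y = +-38 mm); its sloping sides guide the cover (3 mm play). Sprung orange catches 30 wide, 28 tall amid the 4 sides, 55 (x) and 87 mm (y) out. Cover's lower edge is about 16 mm above the origin when laid on the catches, 6 mm when home (grip point at 83)
- tray: blue open tray, fixed to the bench, 150 (x) by 200 (y) mm outside, rim 12 mm high, walls and floor 4 mm thick (the floor's upper side is 4 mm above the origin). Origin: centre of its underside on the bench, z up
- biscuit_jar: bystander: tall biscuit-coloured jar with a red cap, 80 mm in diameter, 130 mm tall; origin at the centre of its underside
- spatula: bystander: orange spatula lying flat, 260 mm long along its x
- mug: bystander: blue mug, 76 mm in diameter, 85 mm tall; origin at the centre of its underside
Things that resemble listed ones, but are neither listed nor needed, are in the scene too. Several things look just like the part that bears butter_mid: the one meant starts farthest from the robot's base.

How it is judged:
By the outcome, as a careful person would: the job done as asked, in the order asked, and still so for the second after the job is handed in, with the robot touching nothing.
It also fails if it takes over 144 s, if anything falls off the work surface, if the arm or the gripper's body presses on something with over 40 N, if the wrist force passes 120 N, or if a joint passes its speed limit or range.

### The arm

A 6-joint arm with a two-finger parallel gripper is mounted at the origin on the work surface. World frame = base frame: x ahead of the robot, y to its left, z up, the work surface at z = 0. Lengths are in m, angles in rad, forces in N, time in s.
With the tool pointing down it reaches from about 0.275 to 0.975 m from the base axis. Payload 8.4 kg.
Tool frame: the origin (TCP) lies midway between the tips of the shut fingers; the grasp point (between the pads) lies 19 mm behind it; z points along the fingers, y is the direction in which the jaws open and shut (so a half turn about z gives the same grasp; the last joint's range is limited). The gripper opens to 92 mm and grips with 3 to 60 N. Pads are 20 mm wide; open, the fingers measure 128 mm over their backs; the gripper's body (75 mm by 189 mm) begins 69 mm behind the grasp point.
Start: joints at [-1.312, 0.353, 1.633, -0, 1.155, -0.002], TCP at [0.161, -0.604, 0.215] pointing down, gripper open.
Joint ranges: [-2.63, 2.63], [-0.92, 2.1], [0.06, 2.66], [-1.3, 4.44], [0, 2.69], [-3.02, 3.02]. Speed limits (rad/s): [2.22, 2.22, 2.79, 3.14, 3.14, 3.14].

### API

Orientations are given as [roll, pitch, yaw] about the fixed x, y, z axes, in that order (R = Rz(yaw) Ry(pitch) Rx(roll)).
In Python, from rig import bot gives the robot as it stands.
- The arm moves only by the tool servo_tool, never from a script. Its argument "increments" is one flat list of numbers, 5 for each row, row after row: the gripper command: -1 is fully open, 1 is shut, values between are in proportion, then the shift along the tool's x, y, z normalised to -1 to 1, where 1 is 0.05 m, then the turn about the tool's z normalised to -1 to 1, where 1 is 8 degrees. A call has exactly 10 rows; each row shifts and turns the commanded pose from where the row before left it, along the tool's axes as they then stand; what a row does not reach is not made up. A row lasts 1/8 s, in which the tool goes at most 62.5 mm and 10.7 degrees, less where a joint would pass 70% of its speed; a pose out of reach is approached as far as the arm can. A call with a number of a shift or a turn outside -1 to 1 is refused whole. A call with a gripper value outside its range is refused whole. The fingers move at their own pace and stop on an object; the grip force is fixed at half the most. Time passes only in rows, so rows that do not move let the fingers close, or fill a call up. It gives the time, the measured TCP pose, the force and the opening at its end, in the units of the state.
- bot.get_state(): the state, without advancing time (a new reading comes with each control period).
- bot.read_camera(name): name is "scene" or "top" or "wrist"; returns the picture (400x640x3 uint8, red, green, blue); there is no depth.
- bot.camera_model(name): a dict with "fx", "fy", "cx", "cy" (pixels), "camera_from_world" (4x4, takes a point from world to camera coordinates). Camera axes: x right, y up, looking along -z (the intrinsics and any distortion apply to the point x, -y, -z); pixel columns grow to the right and rows downward; lengths in m; the calibration is good to about 2 mm. A picture is of the moment at which its call begins: read the wrist's pose just before it. camera_model takes no time and is no camera call; for the wrist camera it gives the pose at the moment of the call.
- bot.close_job(): hands the job in, once; it reports no verdict.
The state is a dict: "t": time; "q": joint angles; "dq": joint speeds; "joint_torque": joint torques, N m; "position": TCP position; "ee_rot": TCP orientation; "ft_force": force on the tool from outside, world axes, zero at the start; "wrist_torque": the same for the moment, N m; "gripper_width": finger opening in m.
Only numpy, scipy, OpenCV 4.12 (cv2) and the standard library are available. Lean on these libraries where they do the work, as an engineer would, in place of code of your own. Each camera call takes 0.05 s, during which the arm holds its last target. There are 200 camera calls.

## Working session

There is one attempt and no reset: what is moved stays moved. The work goes in short steps, Python scripts to look and compute and a tool call to move; the robot and the scene stay as the last step left them, time stands still between calls to the robot, and variables do not carry over. Pictures are saved under pics/ and viewed, about 12 in all and at most 16, crops included, and the job is handed in when it is done.

Besides the shell and the picture viewer there is one more tool, called after "Request:" by a JSON object that holds its "fn" and its "kwargs". servo_tool: Moves the arm, as the interface text tells. Scaled input: -1 to 1 covers 0.05 m each way for a shift and 8 degrees each way for a turn. Its arguments: {"type":"object","properties":{"increments":{"type":"array"}},"required":["increments"]}

```bash
ls; mkdir -p pics; python3 - <<'E'
from rig import bot
import cv2
for n in ["scene","top"]:
    im=bot.read_camera(n); cv2.imwrite(f"pics/{n}0.png",im[:,:,::-1])
    m=bot.camera_model(n); print(n,m)
s=bot.get_state(); print(s)
E
```

```text
pics
scene {'fx': 480.58637909774933, 'fy': 480.58637909774933, 'cx': 316.7847329358925, 'cy': 196.83888714889306, 'camera_from_world': array([[-0.79758033,  0.60316898, -0.00726556,  0.35604169],
       [-0.35835468, -0.46410067,  0.81005709,  0.08796094],
       [ 0.48522936,  0.64868925,  0.58630599, -1.6514769 ],
       [ 0.        ,  0.        ,  0.        ,  1.        ]])}
top {'fx': 481.4051074104229, 'fy': 481.4051074104229, 'cx': 315.79680199144053, 'cy': 206.6499635476065, 'camera_from_world': array([[-0.02788237, -0.99959396,  0.00587302,  0.01144119],
       [ 0.98200646, -0.02629304,  0.18700797, -0.48063989],
       [-0.18677761,  0.01098157,  0.98234084, -1.29001588],
       [ 0.        ,  0.        ,  0.        ,  1.        ]])}
{'t': 0.1, 'q': array([-1.31243631e+00,  3.53549979e-01,  1.63403435e+00,  3.90543834e-05,
        1.15524192e+00, -2.40518421e-03]), 'dq': array([ 0.00085863,  0.00124052, -0.00123329, -0.00094804, -0.00044144,
        0.00100774]), 'joint_torque': array([-6.78225024e-04, -5.94900978e+01, -3.34929872e+01,  6.99348422e-02,
        1.84648507e-02, -6.40564099e-05]), 'position': array([ 0.16103295, -0.60343752,  0.21396771]), 'ee_rot': array([-3.14035915e+00, -3.86780050e-05,  2.60749385e-01]), 'ft_force': array([-0.07278952,  0.580504  , -1.09605476]), 'wrist_torque': array([-0.00605983,  0.02486434, -0.06747184]), 'gripper_width': 0.0920953494889218}
```

View pics/top0.png

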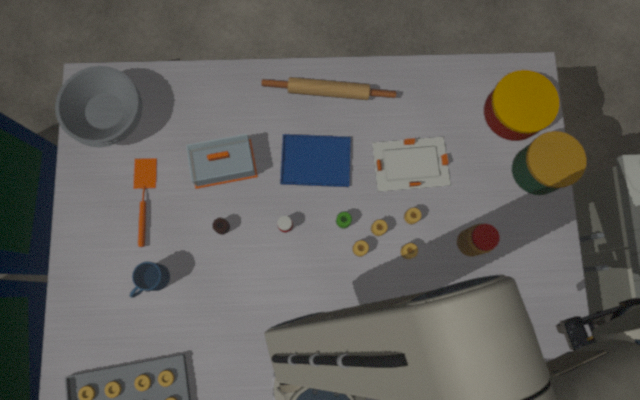

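View pics/scene0.png

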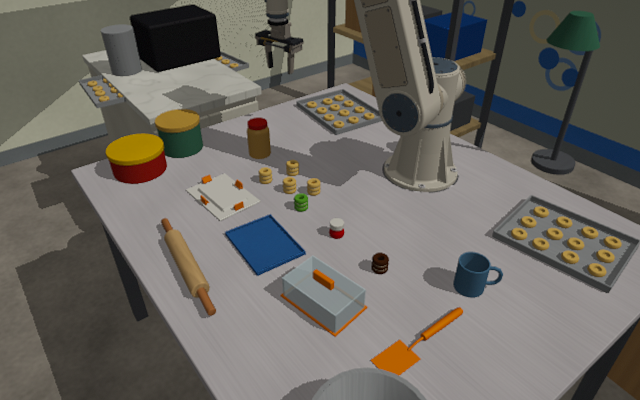

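The top view shows the box at about (411,163), the tray (316,160), the cover (222,162), pandan (344,219), jam (285,223), choc (221,226), and four butter stacks at (413,215), (380,227), (361,247) and (409,251). Next I'll measure them.

```bash
cat > h.py <<'E'
import numpy as np, cv2
from scipy.optimize import least_squares
def proj(m,P):
    P=np.atleast_2d(P); T=m["camera_from_world"]; c=P@T[:3,:3].T+T[:3,3]
    return np.c_[m["cx"]+m["fx"]*c[:,0]/-c[:,2], m["cy"]-m["fy"]*c[:,1]/-c[:,2]]
def ray(m,u,v,z):
    T=m["camera_from_world"]; R=T[:3,:3]; o=-R.T@T[:3,3]
    d=R.T@np.array([(u-m["cx"])/m["fx"],-(v-m["cy"])/m["fy"],-1]); return o+d*(z-o[2])/d[2]
def sil(m,x,y,r,h,z0=0):
    a=np.linspace(0,2*np.pi,40); P=np.vstack([np.c_[x+r*np.cos(a),y+r*np.sin(a),0*a+z] for z in (z0,z0+h)])
    return cv2.convexHull(proj(m,P).astype(np.float32))
def cyl(m,uv,r,h,z0=0):
    "centre of the cylinder whose silhouette has its centroid at uv"
    def f(p):
        M=cv2.moments(sil(m,p[0],p[1],r,h,z0)); return [M["m10"]/M["m00"]-uv[0],M["m01"]/M["m00"]-uv[1]]
    return least_squares(f,ray(m,uv[0],uv[1],z0+h/2)[:2],diff_step=1e-3).x
def blob(mask,u,v,r=18):
    "centroid of hull of mask pixels in window"
    w=np.zeros_like(mask); cv2.circle(w,(int(u),int(v)),r,1,-1); p=np.argwhere(mask*w>0)[:,::-1].astype(np.int32)
    M=cv2.moments(cv2.convexHull(p)); return M["m10"]/M["m00"],M["m01"]/M["m00"],len(p)
E
python3 - <<'E'
from h import *; from rig import bot
m=bot.camera_model("top"); im=cv2.imread("pics/top0.png"); hsv=cv2.cvtColor(im,cv2.COLOR_BGR2HSV)
S=(hsv[:,:,1]>70).astype(np.uint8); D=(hsv[:,:,2]<80).astype(np.uint8)
for n,u,v,h,M in [("b",413,215,.042,S),("b",380,227,.042,S),("b",361,247,.042,S),("b",409,251,.042,S),("pandan",344,219,.042,S),("choc",221,226,.042,D)]:
    a=blob(M,u,v,13); p=cyl(m,a,.022,h); print(n,np.round(a,1),p.round(4),np.hypot(*p).round(3))
p=ray(m,285,221.5,.046); print("jam",p)
for n,(u,v),h,r in [("bjar",(478,240),.13,.04),("mug",(150,278),.085,.038)]: print(n,ray(m,u,v,h/2))
# tray
B=((hsv[:,:,0]>100)&(hsv[:,:,0]<130)&(hsv[:,:,1]>120)).astype(np.uint8); w=np.zeros_like(B); w[120:200,265:365]=1
r=cv2.minAreaRect(np.argwhere(B*w)[:,::-1].astype(np.int32)); print("tray",r,[ray(m,*c,.010).round(3) for c in cv2.boxPoints(r)],ray(m,*r[0],.01))
# orange blobs
O=((hsv[:,:,0]<14)&(hsv[:,:,1]>150)&(hsv[:,:,2]>120)).astype(np.uint8)
n,l,st,ce=cv2.connectedComponentsWithStats(O)
for i in range(1,n):
    if st[i,4]>15 and 180<ce[i,0]<460 and 120<ce[i,1]<200: print("orange",st[i],ce[i].round(1),ray(m,*ce[i],.025).round(4),"bar",ray(m,*ce[i],.085).round(4))
E
python3 -c "
import cv2
im=cv2.imread('pics/top0.png')[120:270,180:460]; cv2.imwrite('pics/topc.png',cv2.resize(im,(784,420),interpolation=cv2.INTER_CUBIC))"
```

```text
b [412.4 215.2 224. ] [ 0.4533 -0.2731] 0.529
b [379.  227.2 215. ] [ 0.4217 -0.1772] 0.457
b [360.5 247.9 207. ] [ 0.3651 -0.1226] 0.385
b [409.1 250.6 224. ] [ 0.3541 -0.2573] 0.438
pandan [343.5 219.5 196. ] [ 0.4463 -0.0788] 0.453
choc [221.5 225.5 226. ] [0.4385 0.2633] 0.511
jam [0.44128049 0.0842902  0.046     ]
bjar [ 0.37360479 -0.43704034  0.065     ]
mug [0.2973922  0.45091196 0.0425    ]
tray ((315.83978271484375, 160.01446533203125), (67.10946655273438, 48.806888580322266), 2.436648368835449) [array([0.559, 0.095, 0.01 ]), array([0.706, 0.087, 0.01 ]), array([ 0.692, -0.109,  0.01 ]), array([ 0.546, -0.097,  0.01 ])] [ 0.6251956 -0.0060592  0.01     ]
orange [405 139  10   5  42] [409.4 141.1] [ 0.6706 -0.2783  0.025 ] bar [ 0.6508 -0.2652  0.085 ]
orange [207 152  21   7  74] [216.8 154.9] [0.6435 0.2781 0.025 ] bar [0.6249 0.2661 0.085 ]
orange [442 155   6  10  46] [444.4 159.2] [ 0.6135 -0.3753  0.025 ] bar [ 0.5962 -0.3579  0.085 ]
orange [377 160   3  10  19] [378.4 164.4] [ 0.6032 -0.1848  0.025 ] bar [ 0.5864 -0.1759  0.085 ]
orange [211 181  16   4  18] [218.9 182.7] [0.5613 0.2711 0.025 ] bar [0.5465 0.2595 0.085 ]
orange [410 183  11   3  24] [414.4 183.7] [ 0.5437 -0.2844  0.025 ] bar [ 0.5296 -0.271   0.085 ]
orange [196 185  14   3  17] [201.6 185.9] [0.5531 0.3202 0.025 ] bar [0.5386 0.3063 0.085 ]
```

View pics/topc.png

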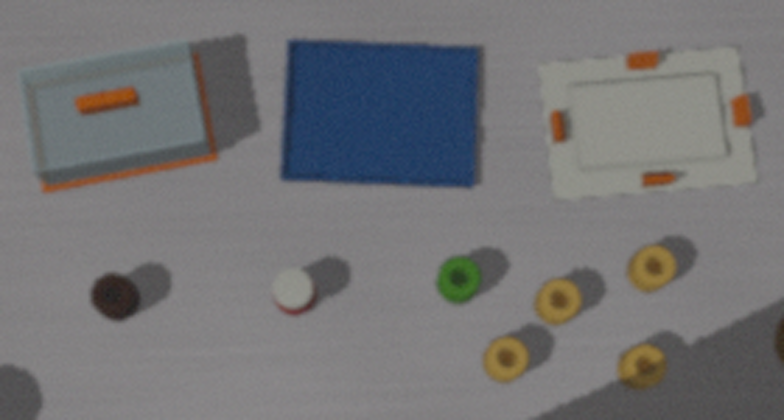

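The crop confirms the blobs. The pale stack at about (413,215) is at (0.453, -0.273), 0.53 m out, so it is the one meant. The box yaw is about +3°, the tray about -4° and the cover about +9°. I'll write a row planner and go to the butter.

```bash
cat > plan.py <<'E'
import sys, json, numpy as np
from scipy.spatial.transform import Rotation as Ro
from rig import bot
def pose():
    s=bot.get_state(); return np.array(s["position"]),np.degrees(s["ee_rot"][2]),s
def plan(*ws):
    "ws: (x,y,z,yaw_deg,grip,rows); None keeps. Prints rows of 5"
    p,yaw,_=pose(); out=[]
    for w in ws:
        tg=np.array([a if b is None else b for a,b in zip(p,w[:3])]); ty=yaw if w[3] is None else w[3]; n=w[5]
        for i in range(n):
            k=n-i; R=Ro.from_euler("xyz",[180,0,yaw],degrees=True)
            s=np.round(R.inv().apply((tg-p)/k)/.05,2); a=round(-(ty-yaw)/k/8,2)
            if abs(a)>1 or max(abs(s))>1: print("TOO BIG")
            out.append([w[4],*(s+0.0),a+0.0]); p=p+R.apply(s*.05); yaw-=a*8
    while len(out)%10: out.append([out[-1][0],0,0,0,0])
    for c in range(0,len(out),10): print("["+",  ".join(",".join(f"{v:g}" for v in r) for r in out[c:c+10])+"]")
E
python3 - <<'E'
from plan import *
plan((.45,-.28,.20,93,-.5,10))
E
```

```text
[-0.5,0.73,-0.48,0.03,-0.98,  -0.5,0.78,-0.37,0.03,-0.98,  -0.5,0.83,-0.26,0.03,-0.97,  -0.5,0.85,-0.15,0.03,-0.98,  -0.5,0.87,-0.03,0.03,-0.97,  -0.5,0.86,0.09,0.03,-0.98,  -0.5,0.84,0.2,0.02,-0.97,  -0.5,0.81,0.32,0.03,-0.98,  -0.5,0.76,0.42,0.02,-0.97,  -0.5,0.69,0.52,0.03,-0.98]
```

Request:
{"fn": "servo_tool", "kwargs": {"increments": [-0.5,0.73,-0.48,0.03,-0.98,-0.5,0.78,-0.37,0.03,-0.98,-0.5,0.83,-0.26,0.03,-0.97,-0.5,0.85,-0.15,0.03,-0.98,-0.5,0.87,-0.03,0.03,-0.97,-0.5,0.86,0.09,0.03,-0.98,-0.5,0.84,0.2,0.02,-0.97,-0.5,0.81,0.32,0.03,-0.98,-0.5,0.76,0.42,0.02,-0.97,-0.5,0.69,0.52,0.03,-0.98]}}

```text
t: 1.35
position: [0.4507, -0.2793, 0.2004]
ee_rot: [-3.141, -0.0, 1.628]
ft_force: [0.1, -0.9, 0.1]
gripper_width: 0.0691
```

```bash
cat > look.py <<'E'
from plan import *; from h import *
import pickle
def look(name,cam="wrist"):
    p,y,s=pose(); m=bot.camera_model(cam); im=bot.read_camera(cam)[:,:,::-1].copy(); cv2.imwrite(f"pics/{name}.png",im)
    pickle.dump(m,open(f"pics/{name}.pkl","wb"))
    print("t",s["t"],p.round(4),round(y,2),"w",round(s["gripper_width"],4),"F",s["ft_force"].round(1)); return m,im
E
python3 - <<'E'
from look import *
m,im=look("w1"); R=m["camera_from_world"]; print(-R[:3,:3].T@R[:3,3], m["fx"])
print("butter px",proj(m,[[.4533,-.2731,.042],[.607,-.281,.014]]))
E
```

```text
t 1.35 [ 0.4507 -0.2793  0.2004] 93.28 w 0.0691 F [ 0.1 -0.9  0.1]
[ 0.44669756 -0.20155845  0.37156199] 295.3084090308435
butter px [[322.67469738 182.61290293]
 [445.26162895 190.85230288]]
```

View pics/w1.png

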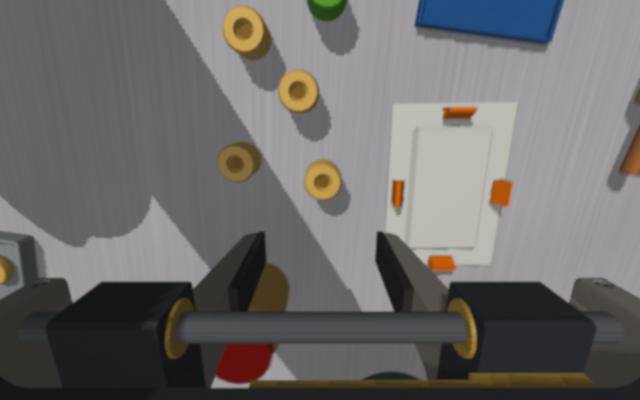

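The wrist view shows the butter's ring top at (323,180) against a predicted (323,183). The box platform corners are near (417,127), (491,128), (474,247) and (411,247). Now I'll refine the butter and the box.

```bash
python3 - <<'E'
from look import *
m=pickle.load(open("pics/w1.pkl","rb")); im=cv2.imread("pics/w1.png"); hsv=cv2.cvtColor(im,cv2.COLOR_BGR2HSV)
S=((hsv[:,:,1]>90)&(hsv[:,:,0]>10)&(hsv[:,:,0]<32)).astype(np.uint8)
a=blob(S,323,181,24); print("butter",a,cyl(m,a[:2],.022,.042))
# plate: pale warm
b,g,r=[im[:,:,i].astype(int) for i in range(3)]
print(im[115,405],im[180,450],im[200,365],im[60,380],im[160,560])
W=((g-b>4)&(g-r>-6)&(hsv[:,:,2]>150)).astype(np.uint8)
O=((hsv[:,:,0]<14)&(hsv[:,:,1]>150)).astype(np.uint8)
W|=O; w=np.zeros_like(W); w[90:285,375:530]=1; W=cv2.morphologyEx(W*w,cv2.MORPH_OPEN,np.ones((3,3)))
n,l,st,ce=cv2.connectedComponentsWithStats(W); i=1+np.argmax(st[1:,4]); print(st[i])
c=max(cv2.findContours((l==i).astype(np.uint8),0,1)[0],key=cv2.contourArea); h=cv2.convexHull(c)
q=cv2.approxPolyDP(h,12,True)[:,0]; print(q)
for z in(.004,): 
  P=np.array([ray(m,*p,z) for p in q]); print(P.round(4),P.mean(0))
# catches
n,l,st,ce=cv2.connectedComponentsWithStats(O)
for i in range(1,n):
    if st[i,4]>40 and ce[i,1]<290: print(st[i],ce[i].round(1),ray(m,*ce[i],.02).round(4))
# sub-pixel platform corners
gr=cv2.cvtColor(im,cv2.COLOR_BGR2GRAY)
pc=cv2.cornerSubPix(gr,np.float32([[417,127],[491,128],[474,247],[411,247]]).reshape(-1,1,2),(4,4),(-1,-1),(3,30,.01))[:,0]
P=np.array([ray(m,*p,.014) for p in pc]); print(pc,P.round(4),P.mean(0),np.linalg.norm(P-np.roll(P,1,0),axis=1))
cv2.imwrite("pics/w1c.png",cv2.resize(im[85:285,370:540],None,fx=3,fy=3,interpolation=cv2.INTER_CUBIC))
E
```

```text
butter (322.3466906798739, 179.61548851868528, 1147) [ 0.45297207 -0.27254217]
[181 190 188] [178 187 186] [157 154 157] [156 153 155] [159 156 159]
[  385   103   132   162 16080]
[[516 103]
 [490 263]
 [423 261]
 [385 231]
 [392 105]]
[[ 0.6765 -0.1725  0.004 ]
 [ 0.6906 -0.3811  0.004 ]
 [ 0.5981 -0.3833  0.004 ]
 [ 0.5408 -0.3424  0.004 ]
 [ 0.5305 -0.183   0.004 ]] [ 0.60729188 -0.29247392  0.004     ]
[444 108  32  10 169] [458.  112.9] [ 0.603  -0.1881  0.02  ]
[622 131  18  42 419] [633.2 157.1] [ 0.8198 -0.2262  0.02  ]
[491 180  21  25 313] [500.5 192.2] [ 0.6723 -0.2776  0.02  ]
[393 182  10  25  61] [395.9 192.1] [ 0.5441 -0.2847  0.02  ]
[429 256  26  15 257] [441.  262.7] [ 0.6155 -0.3765  0.02  ]
[[416.80908 125.68246]
 [493.01062 128.48863]
 [474.50235 247.20001]
 [409.43777 247.54073]] [[ 0.5601 -0.2048  0.014 ]
 [ 0.65   -0.203   0.014 ]
 [ 0.6586 -0.3546  0.014 ]
 [ 0.5732 -0.36    0.014 ]] [ 0.61047609 -0.2805884   0.014     ] [0.15565717 0.08993172 0.15189782 0.08566038]
```

View pics/w1c.png

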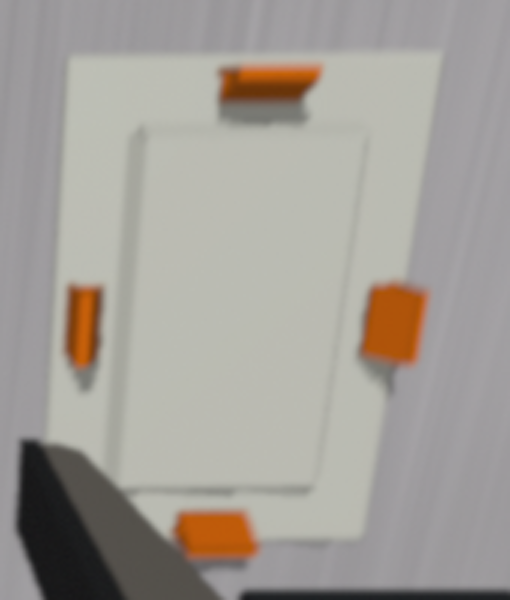

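Butter is at (0.453, -0.2725). The box centre is about (0.609, -0.282) with yaw 3.5°. Grasp the butter next.

```bash
python3 - <<'E'
from plan import *
plan((.453,-.2725,.08,None,-.5,4),(None,None,.010,None,-.5,3),(None,None,None,None,.5,3))
E
```

```text
[-0.5,0.02,0,0.6,0,  -0.5,0.02,0,0.6,0,  -0.5,0.02,0,0.6,0,  -0.5,0.02,0,0.6,0,  -0.5,0,0,0.47,0,  -0.5,0,0,0.47,0,  -0.5,0,0,0.46,0,  0.5,0,0,0,0,  0.5,0,0,0,0,  0.5,0,0,0,0]
```

Request:
{"fn": "servo_tool", "kwargs": {"increments": [-0.5,0.02,0,0.6,0,-0.5,0.02,0,0.6,0,-0.5,0.02,0,0.6,0,-0.5,0.02,0,0.6,0,-0.5,0,0,0.47,0,-0.5,0,0,0.47,0,-0.5,0,0,0.46,0,0.5,0,0,0,0,0.5,0,0,0,0,0.5,0,0,0,0]}}

```text
t: 2.65
position: [0.4505, -0.277, 0.0115]
ee_rot: [3.14, 0.001, 1.623]
ft_force: [0.3, 0.6, -0.6]
gripper_width: 0.0433
```

```bash
python3 - <<'E'
from plan import *
print(pose()[:2])
plan((None,None,.10,None,.5,3),(.6113,-.320,.10,93.5,.5,7))
E
```

```text
(array([ 0.45049499, -0.27697921,  0.01154479]), np.float64(93.01587249678025))
[0.5,0,0,-0.59,0,  0.5,0,0,-0.59,0,  0.5,0,0,-0.59,0,  0.5,-0.15,0.45,0,-0.01,  0.5,-0.15,0.45,0,-0.01,  0.5,-0.15,0.45,0,-0.01,  0.5,-0.15,0.45,0,-0.01,  0.5,-0.15,0.45,0,-0.01,  0.5,-0.15,0.46,0,-0.01,  0.5,-0.14,0.45,0,0]
```

Request:
{"fn": "servo_tool", "kwargs": {"increments": [0.5,0,0,-0.59,0,0.5,0,0,-0.59,0,0.5,0,0,-0.59,0,0.5,-0.16,0.45,0,-0.01,0.5,-0.16,0.45,0,-0.01,0.5,-0.16,0.45,0,-0.01,0.5,-0.16,0.45,0,-0.01,0.5,-0.16,0.45,0,-0.01,0.5,-0.16,0.46,0,-0.01,0.5,-0.16,0.45,0,0]}}

```text
t: 3.9
position: [0.6117, -0.3237, 0.0999]
ee_rot: [3.141, 0.0, 1.632]
ft_force: [0.9, -0.0, -1.6]
gripper_width: 0.0432
```

```bash
python3 - <<'E'
from look import *
m,im=look("w2")
for c,dx in ((.6113,0),): print(proj(m,[[.6113,-.320,.014],[.609,-.282,.014],[.6067,-.244,.014]]).round(0))
print(pose()[:2])
E
```

```text
t 3.9 [ 0.6117 -0.3237  0.0999] 93.51 w 0.0432 F [ 0.9 -0.  -1.6]
[[320. 202.]
 [320. 160.]
 [320. 114.]]
(array([ 0.61450632, -0.32455391,  0.10026241]), np.float64(93.51504830356537))
```

View pics/w2.png

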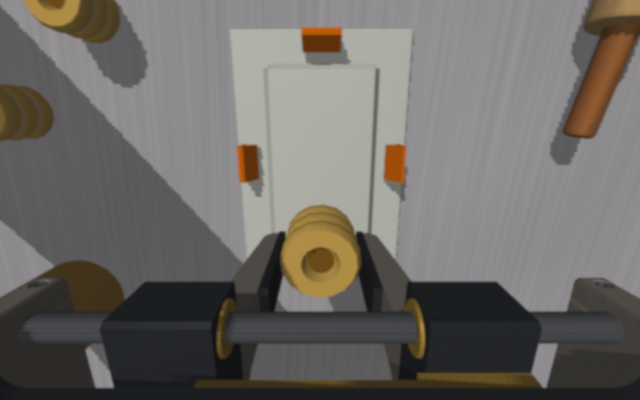

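The wrist view shows the butter held upright at (320,260), with the box's side catches at (248,163) and (396,163). The tool is still lagging its command slightly, so I'll refine the box from this picture.

```bash
python3 - <<'E'
from look import *
m=pickle.load(open("pics/w2.pkl","rb")); im=cv2.imread("pics/w2.png"); hsv=cv2.cvtColor(im,cv2.COLOR_BGR2HSV)
O=((hsv[:,:,0]<12)&(hsv[:,:,1]>170)&(hsv[:,:,2]>90)).astype(np.uint8)
n,l,st,ce=cv2.connectedComponentsWithStats(O)
for i in range(1,n):
    if st[i,4]>40 and ce[i,1]<200 and 200<ce[i,0]<450:
        for z in (.014,.028): 
            print(st[i],z,ray(m,ce[i,0],ce[i,1],z).round(4))
g=cv2.cvtColor(im,cv2.COLOR_BGR2GRAY)
pc=cv2.cornerSubPix(g,np.float32([[232,30],[412,29],[267,66],[377,66]]).reshape(-1,1,2),(4,4),(-1,-1),(3,30,.01))[:,0]
for p,z in zip(pc,(.004,.004,.014,.014)): print(p,ray(m,*p,z).round(4))
print(pose()[:2])
plan((.6113,-.3245,.045,93.5,.5,4),(None,None,.0265,None,.5,3),(None,None,None,None,.5,1))
E
```

```text
[229.15265   28.852327] [ 0.5299 -0.1823  0.004 ]
[411.97968   28.769505] [ 0.6769 -0.1733  0.004 ]
[267.67188   66.239944] [ 0.5629 -0.2096  0.014 ]
[377.15152  67.1613 ] [ 0.6504 -0.2049  0.014 ]
(array([ 0.61450632, -0.32455391,  0.10026241]), np.float64(93.51504830356537))
[0.5,0,-0.02,0.28,0,  0.5,0,-0.01,0.28,0,  0.5,0,-0.02,0.27,0,  0.5,0.01,-0.01,0.28,0,  0.5,0,0,0.12,0,  0.5,0,0,0.12,0,  0.5,0,0,0.13,0,  0.5,0,0,0,0,  0.5,0,0,0,0,  0.5,0,0,0,0]
```

Request:
{"fn": "servo_tool", "kwargs": {"increments": [0.5,0,0,0,0,0.5,0,-0.02,0.28,0,0.5,-0.01,-0.01,0.28,0,0.5,0,-0.02,0.28,0,0.5,0,-0.01,0.28,0,0.5,0,0,0.12,0,0.5,0,0,0.08,0,0.5,0,0,0.08,0,0.5,0,0,0,0,0.5,0,0,0,0]}}

```text
t: 5.2
position: [0.608, -0.3243, 0.0294]
ee_rot: [3.141, 0.0, 1.632]
ft_force: [-0.8, -0.1, -1.4]
gripper_width: 0.0438
```

```bash
python3 - <<'E'
from plan import *
print(pose()[:2])
plan((.612,-.3255,.0262,93.5,.5,2),(None,None,None,None,.5,1),(None,None,None,None,0,3),(None,None,.1,None,-.05,4))
E
```

```text
(array([ 0.60802888, -0.32426721,  0.02944477]), np.float64(93.50082134898459))
[0.5,-0.01,0.04,0.03,0,  0.5,-0.02,0.04,0.03,0,  0.5,0,0,0,0,  0,0,0,0,0,  0,0,0,0,0,  0,0,0,0,0,  -0.05,0,0,-0.37,0,  -0.05,0,0,-0.37,0,  -0.05,0,0,-0.37,0,  -0.05,0,0,-0.36,0]
```

Request:
{"fn": "servo_tool", "kwargs": {"increments": [0.5,-0.01,0.04,0.03,0,0.5,-0.02,0.04,0.03,0,0.5,0,0,0,0,0.5,0,0,0,0,-0.3,0,0,0,0,-0.3,0,0,0,0,-0.3,0,0,0,0,-0.3,0,0,-0.5,0,-0.3,0,0,-0.8,0,-0.3,0,0,-0.8,0]}}

```text
t: 6.45
position: [0.6117, -0.3253, 0.132]
ee_rot: [-3.141, -0.0, 1.632]
ft_force: [0.6, 0.1, 0.5]
gripper_width: 0.0595
```

```bash
python3 - <<'E'
from look import *
m,im=look("w3"); print(pose()[:2])
plan((.445,.075,.2,93.5,-.5,9))
E
```

```text
t 6.45 [ 0.6117 -0.3253  0.132 ] 93.51 w 0.0595 F [0.6 0.1 0.5]
(array([ 0.61440099, -0.32673569,  0.1381772 ]), np.float64(93.5023688314826))
[-0.5,0.91,-0.32,-0.14,0,  -0.5,0.91,-0.32,-0.14,0,  -0.5,0.92,-0.32,-0.14,0,  -0.5,0.91,-0.32,-0.14,0,  -0.5,0.92,-0.32,-0.14,0,  -0.5,0.91,-0.32,-0.13,0,  -0.5,0.92,-0.32,-0.14,0,  -0.5,0.91,-0.33,-0.13,0,  -0.5,0.92,-0.32,-0.14,0,  -0.5,0,0,0,0]
```

View pics/w3.png

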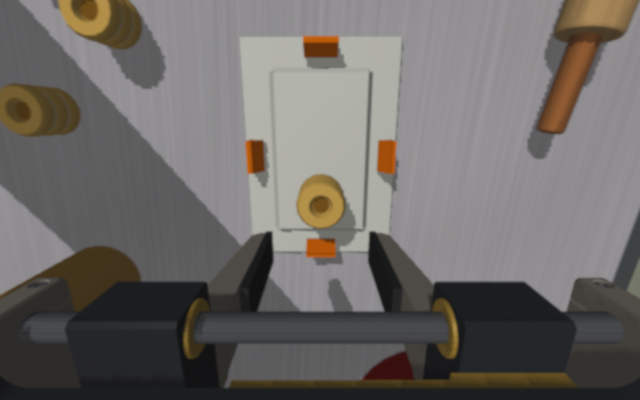

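The butter stands upright and centred on the platform at (320,203). Move on to the jam.

Request:
{"fn": "servo_tool", "kwargs": {"increments": [-0.5,0.91,-0.32,-0.14,0,-0.5,0.91,-0.32,-0.14,0,-0.5,0.92,-0.32,-0.14,0,-0.5,0.91,-0.32,-0.14,0,-0.5,0.92,-0.32,-0.14,0,-0.5,0.91,-0.32,-0.13,0,-0.5,0.92,-0.32,-0.14,0,-0.5,0.91,-0.33,-0.13,0,-0.5,0.92,-0.32,-0.14,0,-0.5,0,0,0,0]}}

```text
t: 7.75
position: [0.4417, 0.0787, 0.1937]
ee_rot: [3.141, -0.001, 1.636]
ft_force: [-0.4, 0.2, -0.4]
gripper_width: 0.0687
```

```bash
python3 - <<'E'
from look import *
m=pickle.load(open("pics/w3.pkl","rb")); im=cv2.imread("pics/w3.png"); hsv=cv2.cvtColor(im,cv2.COLOR_BGR2HSV)
S=((hsv[:,:,1]>110)&(hsv[:,:,0]>13)&(hsv[:,:,0]<32)).astype(np.uint8); a=blob(S,320,202,30); print("butter",a,cyl(m,a[:2],.022,.042,.014))
for i in range(4): m,im=look("w4"); 
hsv=cv2.cvtColor(im,cv2.COLOR_BGR2HSV)
u,v=proj(m,[.4413,.0843,.023])[0]; print("jam px",u,v)
b,g,r=[im[:,:,i].astype(int) for i in range(3)]
R=((r-b>60)).astype(np.uint8); Wc=((hsv[:,:,2]>185)&(hsv[:,:,1]<30)).astype(np.uint8)
a=blob(R|Wc,u,v,40); print(a,cyl(m,a[:2],.022,.046))
E
```

```text
butter (320.4946849883329, 201.6201711174488, 1962) [ 0.61190647 -0.32221633]
t 7.75 [0.4417 0.0787 0.1937] 93.71 w 0.0687 F [-0.4  0.2 -0.4]
t 7.8 [0.4424 0.0774 0.1935] 93.68 w 0.0691 F [ 0.1 -0.6  0. ]
t 7.85 [0.4427 0.0766 0.1933] 93.6 w 0.0689 F [0.9 0.6 0.1]
t 7.9 [0.4429 0.0761 0.1931] 93.53 w 0.0693 F [-0.3  0.3 -0.4]
jam px 319.10240037775134 178.51593094431746
(312.87376725838266, 170.34779750164364, 357) [0.43365956 0.09518055]
```

View pics/w4.png

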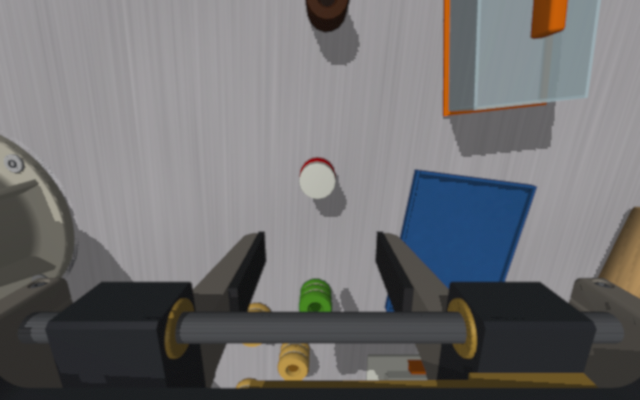

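The jam cap's centre is at (318,181), with red visible behind it at (318,160). The cover, tray and pandan are also in view.

```bash
python3 - <<'E'
from look import *
m=pickle.load(open("pics/w4.pkl","rb")); im=cv2.imread("pics/w4.png"); hsv=cv2.cvtColor(im,cv2.COLOR_BGR2HSV)
W=((hsv[:,:,2]>150)&(hsv[:,:,1]<60)).astype(np.uint8)
print(im[181,318],im[181,290],im[215,330])
p=np.array(ray(m,317.7,181,.046)); print(p)
plan((p[0],p[1],.08,93.5,-.5,4),(None,None,.012,None,-.5,2),(None,None,None,None,-.5,1),(None,None,None,None,.5,3))
E
```

```text
[175 184 183] [156 153 156] [100  98 100]
[0.43973095 0.08612066 0.046     ]
[-0.5,0.05,-0.01,0.56,0,  -0.5,0.05,-0.01,0.57,0,  -0.5,0.06,-0.02,0.56,0,  -0.5,0.05,-0.01,0.57,0,  -0.5,0,0,0.68,0,  -0.5,0,0,0.68,0,  -0.5,0,0,0,0,  0.5,0,0,0,0,  0.5,0,0,0,0,  0.5,0,0,0,0]
```

Request:
{"fn": "servo_tool", "kwargs": {"increments": [-0.5,0.05,-0.01,0.56,0,-0.5,0.05,-0.01,0.57,0,-0.5,0.06,-0.02,0.56,0,-0.5,0.05,-0.01,0.57,0,-0.5,0,0,0.68,0,-0.5,0,0,0.68,0,-0.5,0,0,0,0,0.5,0,0,0,0,0.5,0,0,0,0,0.5,0,0,0,0]}}

```text
t: 9.2
position: [0.4401, 0.0869, 0.0131]
ee_rot: [3.14, -0.0, 1.632]
ft_force: [0.6, -0.8, 5.5]
gripper_width: 0.0418
```

```bash
python3 - <<'E'
from plan import *
print(pose()[:2])
plan((None,None,.11,None,.5,2),(.6077,-.245,.11,93.5,.5,8),(None,None,None,None,.5,2),(None,None,.0275,None,.5,4),(None,None,None,None,.5,4))
E
```

```text
(array([0.44008345, 0.0868648 , 0.01308902]), np.float64(93.4952200071597))
[0.5,0,0,-0.97,0,  0.5,0,0,-0.97,0,  0.5,-0.85,0.37,0,0,  0.5,-0.85,0.37,0,0,  0.5,-0.85,0.37,0,0,  0.5,-0.86,0.37,0,0,  0.5,-0.85,0.37,0,0,  0.5,-0.86,0.36,0,0,  0.5,-0.85,0.37,0,0,  0.5,-0.86,0.36,0,0]
[0.5,0,0,0,0,  0.5,0,0,0,0,  0.5,0,0,0.41,0,  0.5,0,0,0.41,0,  0.5,0,0,0.42,0,  0.5,0,0,0.41,0,  0.5,0,0,0,0,  0.5,0,0,0,0,  0.5,0,0,0,0,  0.5,0,0,0,0]
```

Request:
{"fn": "servo_tool", "kwargs": {"increments": [0.5,0,0,-0.97,0,0.5,0,0,-0.97,0,0.5,-0.85,0.37,0,0,0.5,-0.85,0.37,0,0,0.5,-0.85,0.37,0,0,0.5,-0.86,0.37,0,0,0.5,-0.85,0.37,0,0,0.5,-0.86,0.36,0,0,0.5,-0.85,0.37,0,0,0.5,-0.86,0.36,0,0]}}

```text
t: 10.45
position: [0.6076, -0.2464, 0.1097]
ee_rot: [3.141, 0.0, 1.632]
ft_force: [1.0, 0.9, -1.2]
gripper_width: 0.0413
```

Request:
{"fn": "servo_tool", "kwargs": {"increments": [0.5,0,0,0,0,0.5,0,0,0,0,0.5,0,0,0.4,0,0.5,0,0,0.4,0,0.5,0,0,0.4,0,0.5,0,0,0,0,0.5,0,0,0,0,0.5,0,0,0,0,0.5,0,0,0,0,0.5,0,0,0,0]}}

```text
t: 11.7
position: [0.6072, -0.2452, 0.0495]
ee_rot: [3.141, 0.0, 1.632]
ft_force: [0.0, -0.1, -0.1]
gripper_width: 0.0413
```

```bash
python3 - <<'E'
from plan import *
print(pose()[:2],pose()[2]["gripper_width"],pose()[2]["ft_force"])
plan((.6077,-.245,.0275,93.5,.5,3),(None,None,None,None,.5,1),(None,None,None,None,-.3,3),(None,None,.12,None,-.3,3))
E
```

```text
(array([ 0.60719162, -0.2451888 ,  0.04951909]), np.float64(93.49749004778693)) 0.041281463659299696 [ 0.04667278 -0.13039728 -0.12835251]
[0.5,0,0,0.15,0,  0.5,0,0.01,0.15,0,  0.5,0,0,0.14,0,  0.5,0,0,0,0,  -0.3,0,0,0,0,  -0.3,0,0,0,0,  -0.3,0,0,0,0,  -0.3,0,0,-0.62,0,  -0.3,0,0,-0.61,0,  -0.3,0,0,-0.62,0]
```

Request:
{"fn": "servo_tool", "kwargs": {"increments": [0.5,0,0,0.15,0,0.5,0,0.01,0.15,0,0.5,0,0,0.14,0,0.5,0,0,0,0,0.5,0,0,0,0,-0.3,0,0,0,0,-0.3,0,0,0,0,-0.3,0,0,0,0,-0.3,0,0,-0.6,0,-0.3,0,0,-0.8,0]}}

```text
t: 12.95
position: [0.6067, -0.2447, 0.0968]
ee_rot: [-3.14, -0.001, 1.632]
ft_force: [-0.2, -1.2, 0.7]
gripper_width: 0.0597
```

```bash
python3 - <<'E'
from plan import *
print(pose()[:2])
plan((None,None,.14,None,-.3,1),(.45,.16,.2,93.5,-.5,9),(.44,.255,.2,93.5,-.5,3))
E
```

```text
(array([ 0.60667453, -0.24469247,  0.09683468]), np.float64(93.50168746936511))
[-0.3,0,0,-0.86,0,  -0.5,0.92,-0.29,-0.13,0,  -0.5,0.92,-0.29,-0.13,0,  -0.5,0.92,-0.29,-0.13,0,  -0.5,0.92,-0.29,-0.14,0,  -0.5,0.92,-0.29,-0.13,0,  -0.5,0.92,-0.3,-0.14,0,  -0.5,0.92,-0.29,-0.13,0,  -0.5,0.92,-0.3,-0.14,0,  -0.5,0.91,-0.29,-0.13,0]
[-0.5,0.64,-0.03,0,0,  -0.5,0.63,-0.03,0,0,  -0.5,0.64,-0.03,0,0,  -0.5,0,0,0,0,  -0.5,0,0,0,0,  -0.5,0,0,0,0,  -0.5,0,0,0,0,  -0.5,0,0,0,0,  -0.5,0,0,0,0,  -0.5,0,0,0,0]
```

```bash
python3 - <<'E'
from plan import *
plan((None,None,.14,None,-.3,1),(.45,-.085,.2,93.5,-.5,6),(None,None,None,None,-.5,3))
E
```

```text
[-0.3,0,0,-0.86,0,  -0.5,0.56,-0.49,-0.2,0,  -0.5,0.56,-0.49,-0.2,0,  -0.5,0.56,-0.49,-0.2,0,  -0.5,0.57,-0.49,-0.2,0,  -0.5,0.56,-0.49,-0.2,0,  -0.5,0.57,-0.48,-0.2,0,  -0.5,0,0,0,0,  -0.5,0,0,0,0,  -0.5,0,0,0,0]
```

Request:
{"fn": "servo_tool", "kwargs": {"increments": [-0.3,0,0,-0.86,0,-0.5,0.56,-0.49,-0.2,0,-0.5,0.56,-0.49,-0.2,0,-0.5,0.56,-0.49,-0.2,0,-0.5,0.57,-0.49,-0.2,0,-0.5,0.56,-0.49,-0.2,0,-0.5,0.57,-0.48,-0.2,0,-0.5,0,0,0,0,-0.5,0,0,0,0,-0.5,0,0,0,0]}}

```text
t: 14.2
position: [0.4515, -0.0858, 0.1999]
ee_rot: [-3.142, 0.0, 1.631]
ft_force: [0.5, -0.2, 0.7]
gripper_width: 0.069
```

```bash
python3 - <<'E'
from look import *
m,im=look("w5"); hsv=cv2.cvtColor(im,cv2.COLOR_BGR2HSV)
S=((hsv[:,:,1]>90)&(hsv[:,:,0]>38)&(hsv[:,:,0]<80)).astype(np.uint8)
u,v=proj(m,[.4463,-.0788,.021])[0]; a=blob(S,u,v,40); c=cyl(m,a[:2],.022,.042); print(u,v,a,c)
plan((c[0],c[1],.08,93.5,-.5,4),(None,None,.010,None,-.5,2),(None,None,None,None,-.5,1),(None,None,None,None,.5,3))
E
```

```text
t 14.2 [ 0.4515 -0.0858  0.1999] 93.48 w 0.069 F [ 0.5 -0.2  0.7]
316.0995079307905 177.8754489848223 (315.6196949101344, 179.36338921613049, 1138) [ 0.44587916 -0.07920602]
[-0.5,0.03,-0.03,0.6,0,  -0.5,0.04,-0.02,0.6,0,  -0.5,0.03,-0.03,0.6,0,  -0.5,0.04,-0.02,0.6,0,  -0.5,0,0,0.7,0,  -0.5,0,0,0.7,0,  -0.5,0,0,0,0,  0.5,0,0,0,0,  0.5,0,0,0,0,  0.5,0,0,0,0]
```

Request:
{"fn": "servo_tool", "kwargs": {"increments": [-0.5,0.03,-0.03,0.6,0,-0.5,0.04,-0.02,0.6,0,-0.5,0.03,-0.03,0.6,0,-0.5,0.04,-0.02,0.6,0,-0.5,0,0,0.7,0,-0.5,0,0,0.7,0,-0.5,0,0,0,0,0.5,0,0,0,0,0.5,0,0,0,0,0.5,0,0,0,0]}}

```text
t: 15.5
position: [0.4464, -0.0788, 0.0112]
ee_rot: [3.139, 0.001, 1.632]
ft_force: [-0.3, -0.4, 6.0]
gripper_width: 0.0436
```

Request:
{"fn": "servo_tool", "kwargs": {"increments": [0.5,0,0,-0.8,0,0.5,0,0,-0.8,0,0.5,0.07,0.71,0,0,0.5,0.07,0.71,0,0,0.5,0.07,0.71,0,0,0.5,0.07,0.71,0,0,0.5,0.07,0.71,0,0,0.5,0,0,0.5,0,0.5,0,0,0.5,0,0.5,0,0,0,0]}}

```text
t: 16.75
position: [0.6201, -0.0501, 0.0389]
ee_rot: [-3.138, -0.0, 1.632]
ft_force: [0.8, 0.3, -1.5]
gripper_width: 0.0437
```

```bash
python3 - <<'E'
from look import *
m,im=look("w6"); print(pose()[0])
plan((.622,-.051,.016,93.5,.5,3),(None,None,None,None,.5,1),(None,None,None,None,-.3,3),(None,None,.12,None,-.3,3))
E
```

```text
t 16.75 [ 0.6201 -0.0501  0.0389] 93.51 w 0.0437 F [ 0.8  0.3 -1.5]
[ 0.62112248 -0.05023176  0.04010182]
[0.5,-0.01,0.01,0.16,0,  0.5,0,0,0.16,0,  0.5,-0.01,0.01,0.16,0,  0.5,0,0,0,0,  -0.3,0,0,0,0,  -0.3,0,0,0,0,  -0.3,0,0,0,0,  -0.3,0,0,-0.69,0,  -0.3,0,0,-0.69,0,  -0.3,0,0,-0.7,0]
```

View pics/w6.png

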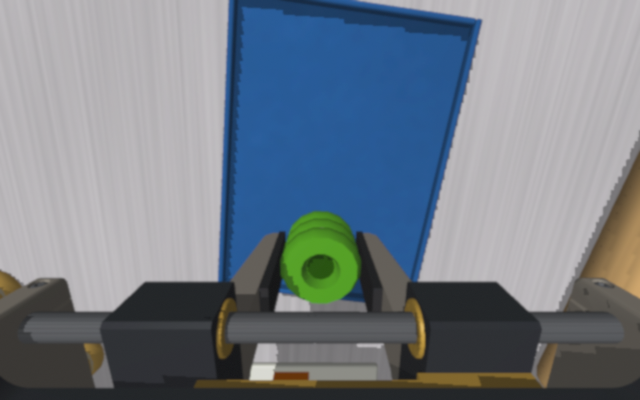

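The wrist view shows the pandan held upright at (320,265), over the near half of the tray. The tray's far edge runs from (235,0) to (478,20). Lower it and release.

Request:
{"fn": "servo_tool", "kwargs": {"increments": [0.5,-0.01,0.01,0.16,0,0.5,0,0,0.16,0,0.5,-0.01,0.01,0.16,0,0.5,0,0,0,0,0.5,0,0,0,0,-0.3,0,0,0,0,-0.3,0,0,0,0,-0.3,0,0,0,0,-0.3,0,0,-0.7,0,-0.3,0,0,-0.8,0]}}

```text
t: 18.05
position: [0.622, -0.0512, 0.0913]
ee_rot: [-3.14, -0.0, 1.632]
ft_force: [0.8, -0.1, -0.8]
gripper_width: 0.0594
```

```bash
python3 - <<'E'
from plan import *
print(pose()[:2])
plan((None,None,.15,None,-.3,1),(.44,.255,.2,93.5,-.5,7),(None,None,None,None,-.5,2))
E
```

```text
(array([ 0.62197843, -0.05115842,  0.09126196]), np.float64(93.50363567136299))
TOO BIG
[-0.3,0,0,-1.17,0,  -0.5,0.9,-0.47,-0.14,0,  -0.5,0.91,-0.46,-0.14,0,  -0.5,0.9,-0.47,-0.14,0,  -0.5,0.91,-0.46,-0.15,0,  -0.5,0.9,-0.47,-0.14,0,  -0.5,0.91,-0.46,-0.15,0,  -0.5,0.9,-0.47,-0.14,0,  -0.5,0,0,0,0,  -0.5,0,0,0,0]
```

Request:
{"fn": "servo_tool", "kwargs": {"increments": [-0.3,0,0,-1,0,-0.5,0.9,-0.47,-0.15,0,-0.5,0.91,-0.46,-0.15,0,-0.5,0.9,-0.47,-0.14,0,-0.5,0.91,-0.46,-0.15,0,-0.5,0.9,-0.47,-0.14,0,-0.5,0.91,-0.46,-0.15,0,-0.5,0.9,-0.47,-0.14,0,-0.5,0,0,0,0,-0.5,0,0,0,0]}}

```text
t: 19.3
position: [0.4407, 0.2545, 0.1921]
ee_rot: [3.141, 0.0, 1.633]
ft_force: [0.2, -0.2, 0.1]
gripper_width: 0.0689
```

```bash
python3 - <<'E'
from look import *
m,im=look("w7"); hsv=cv2.cvtColor(im,cv2.COLOR_BGR2HSV)
u,v=proj(m,[.4385,.2633,.021])[0]; print(u,v,im[int(v),int(u)])
S=((hsv[:,:,2]<75)|((hsv[:,:,1]>90)&(hsv[:,:,0]<15)&(hsv[:,:,2]<130))).astype(np.uint8); a=blob(S,u,v,30); c=cyl(m,a[:2],.022,.042); print(a,c)
plan((c[0],c[1],.08,93.5,-.5,4),(None,None,.010,None,-.5,2),(None,None,None,None,-.5,1),(None,None,None,None,.5,3))
E
```

```text
t 19.3 [0.4407 0.2545 0.1921] 93.56 w 0.0689 F [ 0.2 -0.2  0.1]
318.66305554444295 177.8959881411018 [16 17 24]
(318.601102161933, 178.3582026282323, 1214) [0.43842242 0.26421909]
[-0.5,0.05,-0.01,0.56,0,  -0.5,0.05,-0.01,0.56,0,  -0.5,0.05,-0.01,0.56,0,  -0.5,0.06,-0.01,0.56,0,  -0.5,0,0,0.7,0,  -0.5,0,0,0.7,0,  -0.5,0,0,0,0,  0.5,0,0,0,0,  0.5,0,0,0,0,  0.5,0,0,0,0]
```

View pics/w7.png

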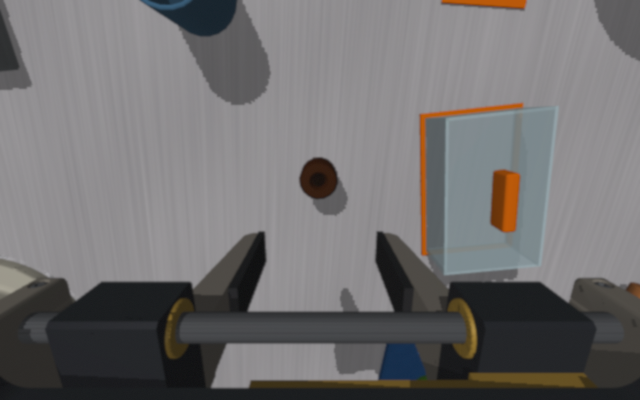

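The choc stack is at (318,178), and the cover with its orange bar is at (505,200). Grasp choc and carry it high.

Request:
{"fn": "servo_tool", "kwargs": {"increments": [-0.5,0.05,-0.01,0.56,0,-0.5,0.05,-0.01,0.56,0,-0.5,0.05,-0.01,0.56,0,-0.5,0.06,-0.01,0.56,0,-0.5,0,0,0.7,0,-0.5,0,0,0.7,0,-0.5,0,0,0,0,0.5,0,0,0,0,0.5,0,0,0,0,0.5,0,0,0,0]}}

```text
t: 20.6
position: [0.4388, 0.2654, 0.0113]
ee_rot: [3.14, -0.001, 1.632]
ft_force: [-0.7, -0.7, 6.3]
gripper_width: 0.0435
```

Request:
{"fn": "servo_tool", "kwargs": {"increments": [0.5,0,0,-1,0,0.5,0,0,-1,0,0.5,0,0,-1,0,0.5,-0.79,0.58,0,0,0.5,-0.79,0.58,0,0,0.5,-0.79,0.59,0,0,0.5,-0.79,0.58,0,0,0.5,-0.79,0.59,0,0,0.5,-0.79,0.59,0,0,0.5,0,0,0,0]}}

```text
t: 21.85
position: [0.6294, 0.0368, 0.1605]
ee_rot: [3.14, 0.001, 1.629]
ft_force: [-0.1, 0.3, -0.2]
gripper_width: 0.0435
```

Request:
{"fn": "servo_tool", "kwargs": {"increments": [0.5,0,0,0.5,0,0.5,0,0,0.8,0,0.5,0,0,0.8,0,0.5,0,0,0.4,0,0.5,0,0,0,0,0.5,0,0,0,0,0.5,0,0,0,0,0.5,0,0,0,0,0.5,0,0,0,0,0.5,0,0,0,0]}}

```text
t: 23.1
position: [0.6277, 0.0392, 0.0352]
ee_rot: [3.141, -0.0, 1.632]
ft_force: [-0.5, -0.1, -0.9]
gripper_width: 0.0434
```

```bash
python3 - <<'E'
from plan import *
print(pose()[:2])
plan((.628,.039,.016,93.5,.5,3),(None,None,None,None,.5,2),(None,None,None,None,-.3,3),(None,None,.10,None,-.3,2))
E
```

```text
(array([0.62773203, 0.03922073, 0.03524001]), np.float64(93.49940861369106))
[0.5,0,0,0.13,0,  0.5,0,0,0.13,0,  0.5,0,0.01,0.12,0,  0.5,0,0,0,0,  0.5,0,0,0,0,  -0.3,0,0,0,0,  -0.3,0,0,0,0,  -0.3,0,0,0,0,  -0.3,0,0,-0.84,0,  -0.3,0,0,-0.84,0]
```

Request:
{"fn": "servo_tool", "kwargs": {"increments": [0.5,0,0,0.13,0,0.5,0,0,0.13,0,0.5,0,0.01,0.12,0,0.5,0,0,0,0,0.5,0,0,0,0,-0.3,0,0,0,0,-0.3,0,0,0,0,-0.3,0,0,0,0,-0.3,0,0,-0.7,0,-0.3,0,0,-1,0]}}

```text
t: 24.35
position: [0.6269, 0.0392, 0.1007]
ee_rot: [-3.138, -0.0, 1.632]
ft_force: [0.2, -0.6, -0.3]
gripper_width: 0.0599
```

```bash
python3 - <<'E'
from plan import *
print(pose()[:2])
plan((None,None,.14,None,-.3,1),(.62,.22,.25,98,-.3,6),(None,None,None,None,-.3,3))
E
```

```text
(array([0.62694249, 0.03918206, 0.10068996]), np.float64(93.50080028157367))
[-0.3,0,0,-0.79,0,  -0.3,0.6,0.01,-0.37,-0.09,  -0.3,0.6,0.02,-0.37,-0.09,  -0.3,0.6,0.03,-0.36,-0.1,  -0.3,0.6,0.04,-0.37,-0.09,  -0.3,0.61,0.05,-0.36,-0.1,  -0.3,0.6,0.05,-0.37,-0.09,  -0.3,0,0,0,0,  -0.3,0,0,0,0,  -0.3,0,0,0,0]
```

Request:
{"fn": "servo_tool", "kwargs": {"increments": [-0.3,0,0,-0.79,0,-0.3,0.6,0.01,-0.37,-0.09,-0.3,0.6,0.02,-0.37,-0.09,-0.3,0.6,0.03,-0.36,-0.1,-0.3,0.6,0.04,-0.37,-0.09,-0.3,0.61,0.05,-0.36,-0.1,-0.3,0.6,0.05,-0.37,-0.09,-0.3,0,0,0,0,-0.3,0,0,0,0,-0.3,0,0,0,0]}}

```text
t: 25.6
position: [0.6209, 0.2188, 0.2497]
ee_rot: [-3.14, 0.001, 1.709]
ft_force: [0.1, 0.3, -0.4]
gripper_width: 0.0596
```

```bash
python3 - <<'E'
from look import *
m,im=look("w8"); hsv=cv2.cvtColor(im,cv2.COLOR_BGR2HSV)
O=((hsv[:,:,0]<14)&(hsv[:,:,1]>150)&(hsv[:,:,2]>110)).astype(np.uint8)
n,l,st,ce=cv2.connectedComponentsWithStats(O)
for i in range(1,n):
    if st[i,4]>40: 
        p=np.argwhere(l==i)[:,::-1].astype(np.int32); r=cv2.minAreaRect(p)
        print(st[i],ce[i].round(1),np.round(r[0],1),np.round(r[1],1),round(r[2],1),ray(m,*ce[i],.09).round(4),ray(m,*ce[i],.002).round(4))
E
```

```text
t 25.6 [0.6209 0.2188 0.2497] 97.92 w 0.0596 F [ 0.1  0.3 -0.4]
[324 122  11  34  73] [328.8 136.5] [329.  138.5] [33. 10.] 90.0 [0.6223 0.2768 0.09  ] [0.6254 0.2717 0.002 ]
[461 247  24  34 369] [472.8 264. ] [472.8 264.4] [10.8 36.5] 23.2 [0.8215 0.1483 0.09  ] [0.8775 0.109  0.002 ]
```

View pics/w8.png

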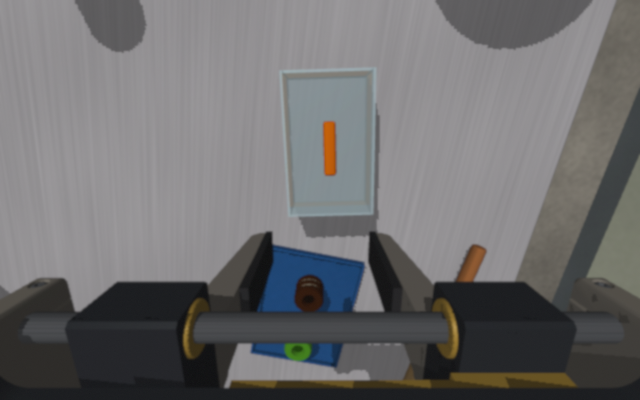

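The wrist view shows the cover straight ahead: the bar runs from (329,122) to (330,175), and the roof corners are near (281,70), (375,68), (373,214) and (291,215). Both tray stacks stand upright.

```bash
python3 - <<'E'
from look import *
m=pickle.load(open("pics/w8.pkl","rb")); im=cv2.imread("pics/w8.png")
g=cv2.cvtColor(im,cv2.COLOR_BGR2GRAY)
pc=cv2.cornerSubPix(g,np.float32([[281,70],[375,68],[373,214],[291,215]]).reshape(-1,1,2),(4,4),(-1,-1),(3,30,.01))[:,0]
P=np.array([ray(m,*p,.064) for p in pc]); print(pc,P.round(4),P.mean(0),np.linalg.norm(P-np.roll(P,1,0),axis=1).round(4))
d=P[0]-P[3]; e=P[1]-P[2]; print("yaw",np.degrees(np.arctan2(-d[0],d[1])),np.degrees(np.arctan2(-e[0],e[1])))
hsv=cv2.cvtColor(im,cv2.COLOR_BGR2HSV)
O=((hsv[:,:,0]<18)&(hsv[:,:,1]>130)&(hsv[:,:,2]>70)).astype(np.uint8); w=np.zeros_like(O); w[100:190,310:350]=1
p=np.argwhere(O*w)[:,::-1]; b,t=p.min(0),p.max(0); print(b,t)
for z in(.077,.09):print(ray(m,329.7,148.5,z))
for v0,v1 in ((122,135),(162,176)):
    q=p[(p[:,1]>=v0)&(p[:,1]<=v1)]; print(q.mean(0), ray(m,*q.mean(0),.09).round(4))
E
```

```text
[[281.4526   71.76827]
 [374.06424  67.69511]
 [373.      214.     ]
 [289.26703 215.56773]] [[0.5606 0.338  0.064 ]
 [0.6622 0.3562 0.064 ]
 [0.6929 0.1875 0.064 ]
 [0.5876 0.1708 0.064 ]] [0.6258016  0.26311591 0.064     ] [0.1694 0.1032 0.1715 0.1066]
yaw 9.174362137797944 10.304137574576973
[324 122] [335 174]
[0.6257236  0.26276137 0.077     ]
[0.62515799 0.26401962 0.09      ]
[328.96732026 128.54248366] [0.6212 0.2852 0.09  ]
[329.89285714 167.79285714] [0.6285 0.2427 0.09  ]
```

```bash
python3 - <<'E'
from plan import *
plan((.6253,.2635,.12,99.7,-.3,4),(None,None,.068,None,-.3,2),(None,None,None,None,-.3,1),(None,None,None,None,1,3))
E
```

```text
[-0.3,0.22,0.05,0.65,-0.06,  -0.3,0.22,0.05,0.65,-0.05,  -0.3,0.22,0.06,0.65,-0.06,  -0.3,0.21,0.06,0.65,-0.05,  -0.3,0,0,0.52,0,  -0.3,0,0,0.52,0,  -0.3,0,0,0,0,  1,0,0,0,0,  1,0,0,0,0,  1,0,0,0,0]
```

Request:
{"fn": "servo_tool", "kwargs": {"increments": [-0.3,0.22,0.05,0.65,-0.06,-0.3,0.22,0.05,0.65,-0.05,-0.3,0.22,0.06,0.65,-0.06,-0.3,0.21,0.06,0.65,-0.05,-0.3,0,0,0.52,0,-0.3,0,0,0.52,0,-0.3,0,0,0,0,1,0,0,0,0,1,0,0,0,0,1,0,0,0,0]}}

```text
t: 26.9
position: [0.6258, 0.2646, 0.0692]
ee_rot: [3.141, -0.0, 1.741]
ft_force: [0.1, -0.3, -0.4]
gripper_width: 0.0315
```

```bash
python3 - <<'E'
from plan import *
print(pose()[:2])
p=pose()[0]
plan((None,None,.22,None,1,4),(.61,-.283,.22,93.4,1,13),(None,None,None,None,1,3))
E
```

```text
(array([0.62582423, 0.26461001, 0.06921299]), np.float64(99.73669556304034))
[1,0,0,-0.75,0,  1,0,0,-0.76,0,  1,0,0,-0.75,0,  1,0,0,-0.76,0,  1,-0.83,-0.17,0,0.06,  1,-0.83,-0.16,0,0.06,  1,-0.83,-0.15,0,0.06,  1,-0.83,-0.15,0,0.06,  1,-0.83,-0.14,0,0.06,  1,-0.83,-0.13,0,0.06]
[1,-0.83,-0.12,0,0.06,  1,-0.83,-0.12,0,0.06,  1,-0.84,-0.11,0,0.06,  1,-0.84,-0.1,0,0.06,  1,-0.84,-0.1,0,0.06,  1,-0.83,-0.09,0,0.07,  1,-0.84,-0.08,0,0.06,  1,0,0,0,0,  1,0,0,0,0,  1,0,0,0,0]
```

The fingers are still closing, so I'll wait and then lift.

Request:
{"fn": "servo_tool", "kwargs": {"increments": [1,0,0,0,0,1,0,0,0,0,1,0,0,0,0,1,0,0,0,0,1,0,0,-0.4,0,1,0,0,-0.8,0,1,0,0,-0.8,0,1,0,0,-0.8,0,1,0,0,-0.2,0,1,0,0,0,0]}}

```text
t: 28.15
position: [0.6256, 0.2647, 0.219]
ee_rot: [3.141, -0.0, 1.741]
ft_force: [-0.2, -0.5, -0.9]
gripper_width: 0.0138
```

```bash
python3 - <<'E'
from look import *
look("w9")
plan((.61,-.283,.22,93.4,1,15),(None,None,None,None,1,5))
E
```

```text
t 28.15 [0.6256 0.2647 0.219 ] 99.74 w 0.0138 F [-0.2 -0.5 -0.9]
[1,-0.72,-0.14,0,0.05,  1,-0.72,-0.14,0,0.05,  1,-0.72,-0.13,0,0.05,  1,-0.72,-0.13,0,0.05,  1,-0.72,-0.12,0,0.05,  1,-0.72,-0.12,0,0.05,  1,-0.72,-0.11,-0.01,0.05,  1,-0.72,-0.11,0,0.06,  1,-0.72,-0.1,-0.01,0.05,  1,-0.72,-0.1,0,0.06]
[1,-0.72,-0.09,-0.01,0.05,  1,-0.73,-0.09,0,0.06,  1,-0.73,-0.08,-0.01,0.05,  1,-0.72,-0.08,0,0.06,  1,-0.73,-0.06,-0.01,0.05,  1,0,0,0,0,  1,0,0,0,0,  1,0,0,0,0,  1,0,0,0,0,  1,0,0,0,0]
```

View pics/w9.png

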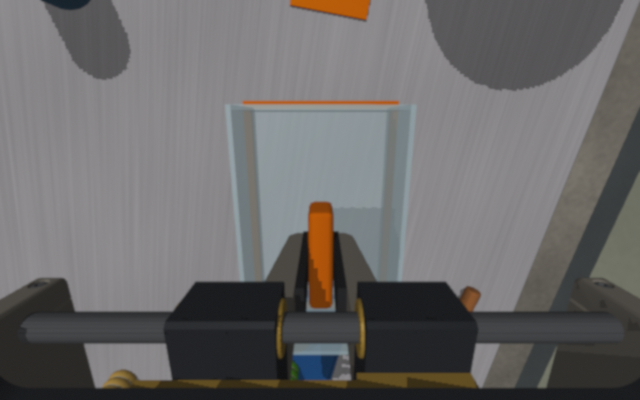

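The cover is held square: the bar is centred at column 320, and the roof's far edge runs from (228,104) to (413,104). Carry it to the box.

Request:
{"fn": "servo_tool", "kwargs": {"increments": [1,-0.72,-0.14,0,0.05,1,-0.72,-0.14,0,0.05,1,-0.72,-0.13,0,0.05,1,-0.72,-0.13,0,0.05,1,-0.72,-0.12,0,0.05,1,-0.72,-0.12,0,0.05,1,-0.72,-0.11,-0.01,0.05,1,-0.72,-0.11,0,0.06,1,-0.72,-0.1,-0.01,0.05,1,-0.72,-0.1,0,0.06]}}

```text
t: 29.45
position: [0.6146, -0.1013, 0.2174]
ee_rot: [-3.138, -0.001, 1.668]
ft_force: [0.6, 1.6, -0.6]
gripper_width: 0.0136
```

Request:
{"fn": "servo_tool", "kwargs": {"increments": [1,-0.72,-0.09,-0.01,0.05,1,-0.73,-0.09,0,0.06,1,-0.73,-0.08,-0.01,0.05,1,-0.72,-0.08,0,0.06,1,-0.73,-0.06,-0.01,0.05,1,0,0,0,0,1,0,0,0,0,1,0,0,0,0,1,0,0,0,0,1,0,0,0,0]}}

```text
t: 30.7
position: [0.611, -0.2822, 0.2212]
ee_rot: [3.141, 0.0, 1.631]
ft_force: [0.3, 0.5, -1.0]
gripper_width: 0.0134
```

```bash
python3 - <<'E'
from look import *
m,im=look("w10"); look("t10","top"); look("s10","scene")
print(proj(m,[[.61,-.283,.014],[.6123,-.3209,.056],[.6077,-.245,.06]]).round(0))
cv2.imwrite("pics/w10c.png",cv2.resize(im[60:300,180:460],None,fx=2.5,fy=2.5,interpolation=cv2.INTER_CUBIC))
E
```

```text
t 30.7 [ 0.611  -0.2822  0.2212] 93.47 w 0.0134 F [ 0.3  0.5 -1. ]
t 30.75 [ 0.6109 -0.2824  0.2212] 93.46 w 0.0139 F [-0.1  0.2 -0.6]
t 30.8 [ 0.6109 -0.2825  0.2212] 93.45 w 0.014 F [-0.1  0.2 -1.7]
[[319. 180.]
 [319. 218.]
 [319. 155.]]
```

View pics/w10c.png

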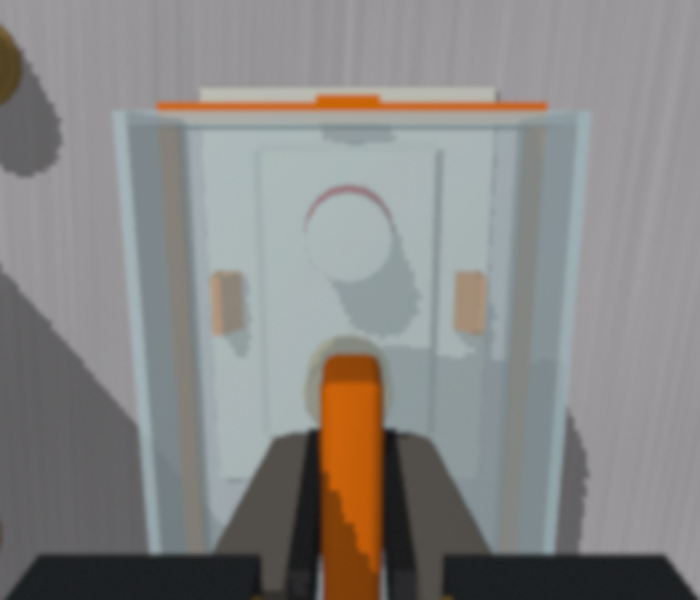

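The view through the clear cover shows the jam at (350,237) and the catches at (227,302) and (470,302), crop pixels. The rim ends are at (157,105) and (547,105), and yaw is parallel to the plate. Now I'll compute the relative offset.

```bash
python3 - <<'E'
from look import *
m=pickle.load(open("pics/w10.pkl","rb")); c=lambda x,y:(180+x/2.5,60+y/2.5)
R=Ro.from_euler("z",3.4,degrees=True).as_matrix(); y=R[:,1]; x=R[:,0]
f=lambda a,b,z:(ray(m,*c(*a),z)+ray(m,*c(*b),z))/2
A=f((114,112),(590,113),.216)-.086*y; print("cover from roof",A, np.linalg.norm(ray(m,*c(114,112),.216)-ray(m,*c(590,113),.216)))
B=f((157,103),(547,103),.156)-.091*y; print("cover from rim",B,np.linalg.norm(ray(m,*c(157,106),.156)-ray(m,*c(547,105),.156)))
for z in(.02,.028): print("box catches",f((212,302),(487,302),z))
C=f((200,89),(496,89),.004)-.106*y; print("plate",C,np.linalg.norm(ray(m,*c(200,89),.004)-ray(m,*c(496,89),.004)))
D=f((258,149),(441,149),.014)-.075*y; print("platform",D)
# from w2/w3, catches centre
J=ray(m,*c(350,240),.060); print("jam cap",J)
g=cv2.cvtColor(cv2.imread("pics/w10.png"),cv2.COLOR_BGR2GRAY)
E
```

```text
cover from roof [ 0.61158629 -0.28378092  0.216     ] 0.10815306766510305
cover from rim [ 0.61166572 -0.28379855  0.156     ] 0.11846473239521732
box catches [ 0.6106318  -0.28322542  0.02      ]
box catches [ 0.61054522 -0.28153424  0.028     ]
plate [ 0.60996391 -0.28489064  0.004     ] 0.14687358173103296
platform [ 0.61058063 -0.28245637  0.014     ]
jam cap [ 0.60874344 -0.24645534  0.06      ]
```

Relative to the box, the cover needs about -1 mm in x and +1 mm in y. Correct that and lower to just above the catches.

Request:
{"fn": "servo_tool", "kwargs": {"increments": [1,0.01,-0.01,0.4,0,1,0.01,-0.01,0.4,0,1,0,0,0.4,0,1,0,0,0.4,0,1,0,0,0.4,0,1,0,0,0.4,0,1,0,0,0,0,1,0,0,0,0,1,0,0,0,0,1,0,0,0,0]}}

```text
t: 32.1
position: [0.6102, -0.2821, 0.1019]
ee_rot: [3.14, 0.001, 1.631]
ft_force: [-0.3, -0.3, -0.9]
gripper_width: 0.0137
```

Request:
{"fn": "servo_tool", "kwargs": {"increments": [1,0,0,0.06,0,1,0,0,0.06,0,1,0,0,0.06,0,1,0,0,0.06,0,1,0,0,0.06,0,1,0,0,0,0,1,0,0,0,0,1,0,0,0,0,1,0,0,0,0,1,0,0,0,0]}}

```text
t: 33.35
position: [0.6098, -0.2819, 0.0861]
ee_rot: [3.141, 0.0, 1.631]
ft_force: [0.3, -1.0, 0.2]
gripper_width: 0.0138
```

```bash
python3 - <<'E'
from look import *
m,im=look("w11"); ms,s=look("s11","scene")
u,v=proj(ms,[.61,-.283,.05])[0].astype(int); print(u,v)
a=cv2.resize(s[v-60:v+60,u-65:u+65],(520,480),interpolation=cv2.INTER_CUBIC)
cv2.imwrite("pics/s11c.png",a)
E
```

```text
t 33.35 [ 0.6098 -0.2819  0.0861] 93.43 w 0.0138 F [ 0.3 -1.   0.2]
t 33.4 [ 0.6099 -0.2819  0.0861] 93.42 w 0.0134 F [-0.3 -1.6 -0.1]
220 183
```

View pics/w11.png

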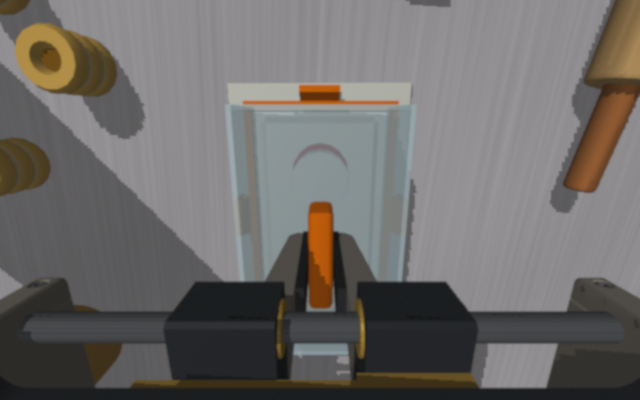

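The cover is lined up on the box: the rim is at (243..399,102), the plate spans 228..411, and the catch is at (320,93). Press straight down.

Request:
{"fn": "servo_tool", "kwargs": {"increments": [1,0,0,0.03,0,1,0,0,0.03,0,1,0,0,0.03,0,1,0,0,0.03,0,1,0,0,0.03,0,1,0,0,0.03,0,1,0,0,0.03,0,1,0,0,0.02,0,1,0,0,0,0,1,0,0,0,0]}}

```text
t: 34.7
position: [0.6099, -0.2818, 0.0747]
ee_rot: [3.141, -0.0, 1.631]
ft_force: [-0.3, 0.7, 5.6]
gripper_width: 0.0135
```

Request:
{"fn": "servo_tool", "kwargs": {"increments": [1,0,0,0.02,0,1,0,0,0.02,0,1,0,0,0,0,1,0,0,0,0,1,0,0,0,0,1,0,0,0,0,1,0,0,0,0,1,0,0,0,0,1,0,0,0,0,1,0,0,0,0]}}

```text
t: 35.95
position: [0.6099, -0.2818, 0.0747]
ee_rot: [3.141, 0.0, 1.631]
ft_force: [-6.7, 3.2, 22.1]
gripper_width: 0.014
```

```bash
python3 - <<'E'
from look import *
m,im=look("w12"); ms,s=look("s12","scene")
u,v=220,183
f=lambda s:cv2.resize(s[v-50:v+50,u-65:u+65],(390,300),interpolation=cv2.INTER_CUBIC)
b=cv2.imread("pics/w11.png"); g=lambda s:cv2.resize(s[70:230,210:430],(390,284),interpolation=cv2.INTER_CUBIC)
cv2.imwrite("pics/c12.png",np.vstack([np.hstack([f(cv2.imread("pics/s11.png")),f(s)]),np.hstack([g(b),g(im)])]))
E
```

```text
t 35.95 [ 0.6099 -0.2818  0.0747] 93.43 w 0.014 F [-6.7  3.2 22.1]
t 36.0 [ 0.6099 -0.2818  0.0747] 93.43 w 0.0139 F [-6.   2.9 22.6]
```

View pics/c12.png

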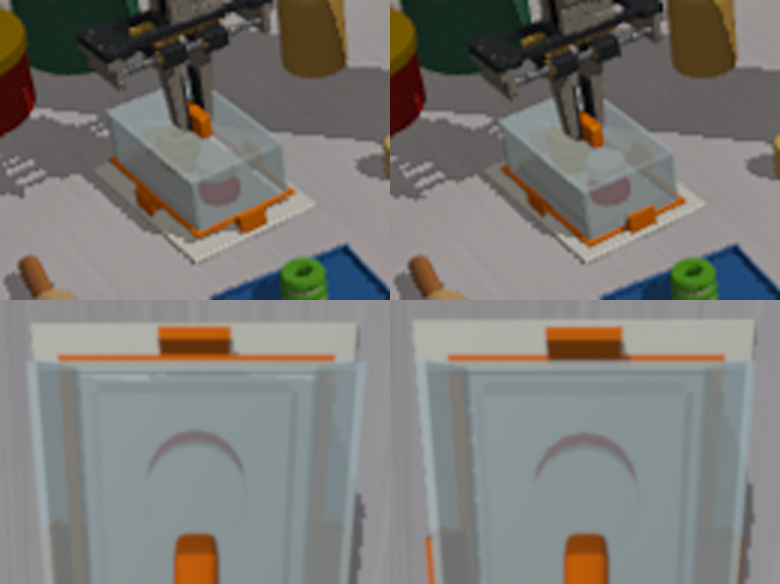

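The cover is home: the edge sits at about 5.5-6 mm, it stops hard at 22 N, and in the scene view the catches rise over the rim. Unload, release, and rise.

Request:
{"fn": "servo_tool", "kwargs": {"increments": [1,0,0,-0.02,0,1,0,0,-0.02,0,1,0,0,0,0,-0.3,0,0,0,0,-0.3,0,0,0,0,-0.3,0,0,0,0,-0.3,0,0,0,0,-0.3,0,0,0,0,-0.3,0,0,0,0,-0.3,0,0,0,0]}}

```text
t: 37.3
position: [0.6098, -0.2819, 0.0746]
ee_rot: [3.142, 0.0, 1.631]
ft_force: [-0.2, -1.0, 0.3]
gripper_width: 0.0595
```

Request:
{"fn": "servo_tool", "kwargs": {"increments": [-0.3,0,0,-0.4,0,-0.3,0,0,-0.8,0,-0.3,0,0,-1,0,-0.3,0,0,-0.8,0,-0.3,-1,0,0,0,-0.3,-1,0,0,0,-0.3,-0.5,0,0,0,-0.3,0,0,0,0,-0.3,0,0,0,0,-0.3,0,0,0,0]}}

```text
t: 38.55
position: [0.6174, -0.4055, 0.2251]
ee_rot: [3.141, -0.0, 1.632]
ft_force: [0.4, 1.1, 0.6]
gripper_width: 0.0598
```

```bash
python3 - <<'E'
from look import *
m,im=look("w13"); ms,s=look("s13","scene"); mt,t=look("t13","top")
a=cv2.resize(s[110:290,130:420],(725,450),interpolation=cv2.INTER_CUBIC); cv2.imwrite("pics/c13.png",a)
hsv=cv2.cvtColor(t,cv2.COLOR_BGR2HSV); S=(hsv[:,:,1]>70).astype(np.uint8)
for n,p in (("b2",(.4217,-.1772)),("b3",(.3651,-.1226)),("b4",(.3541,-.2573))):
    u,v=proj(mt,[*p,.021])[0]; q=blob(S,u,v,13); print(n,cyl(mt,q[:2],.022,.042).round(4))
print(abs(t.astype(int)-cv2.imread("pics/top0.png"))[230:310,125:172].mean(), abs(t.astype(int)-cv2.imread("pics/top0.png"))[150:250,130:162].mean())
E
```

```text
t 38.55 [ 0.6174 -0.4055  0.2251] 93.48 w 0.0598 F [0.4 1.1 0.6]
t 38.6 [ 0.6174 -0.4055  0.225 ] 93.48 w 0.0598 F [ 0.5  0.1 -0.4]
t 38.65 [ 0.6175 -0.4056  0.225 ] 93.48 w 0.0597 F [-0.2  0.   0.6]Traceback (most recent call last):
  File "<stdin>", line 6, in <module>
  File "h.py", line 20, in blob
    M=cv2.moments(cv2.convexHull(p)); return M["m10"]/M["m00"],M["m01"]/M["m00"],len(p)
                                             ~~~~~~~~^~~~~~~~~
ZeroDivisionError: float division by zero
```

View pics/c13.png

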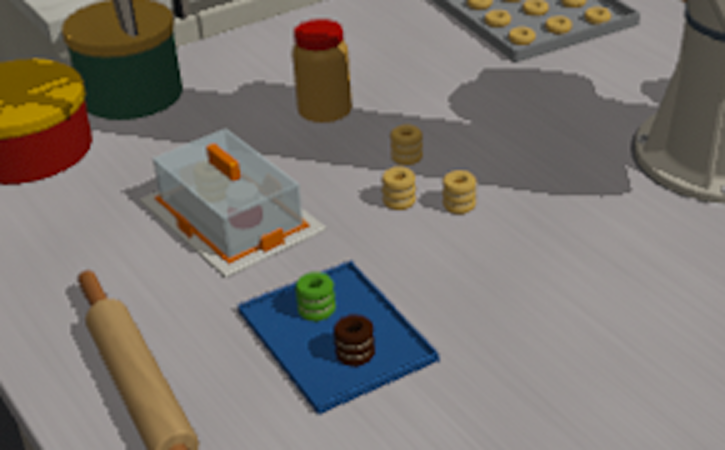

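The final scene shows the cover level on the box with the visible catches over the rim. Pandan and choc stand upright in the tray, and the jar and the spare stacks are undisturbed. One numeric check that the cover is level, before handing in.

```bash
python3 - <<'E'
from look import *
R=Ro.from_euler("z",3.4,degrees=True).as_matrix(); c=np.array([.6104,-.283,0])
P=np.array([c+R@[a*.054,b*.086,.070] for a,b in((-1,1),(1,1),(1,-1),(-1,-1))])
for n in ("w13","s13"):
    m=pickle.load(open(f"pics/{n}.pkl","rb")); g=cv2.imread(f"pics/{n}.png",0)
    q=proj(m,P); s=cv2.cornerSubPix(g,q.astype(np.float32).reshape(-1,1,2),(4,4),(-1,-1),(3,30,.01))[:,0]
    print(n,q.round(1).tolist(),(s-q).round(1).tolist())
a,b=cv2.imread("pics/s13.png").astype(int),cv2.imread("pics/scene0.png").astype(int)
for k,(x,y) in {"mug":(475,275),"spatula":(420,340),"jar":(259,140)}.items(): print(k,abs(a-b)[y-25:y+25,x-30:x+30].mean().round(1))
E
```

```text
Traceback (most recent call last):
cv2.error: OpenCV(4.12.0) /io/opencv/modules/imgproc/src/cornersubpix.cpp:99: error: (-215:Assertion failed) Rect(0, 0, src.cols, src.rows).contains(cT) in function 'cornerSubPix'
```

```bash
python3 - <<'E'
from look import *
R=Ro.from_euler("z",3.4,degrees=True).as_matrix(); c=np.array([.6104,-.283,0])
P=np.array([c+R@[a*.054,b*.086,.070] for a,b in((-1,1),(1,1),(1,-1),(-1,-1))])
for n in ("w13","s13"):
    m=pickle.load(open(f"pics/{n}.pkl","rb")); g=cv2.imread(f"pics/{n}.png",0)
    for q in proj(m,P):
        if 8<q[0]<632 and 8<q[1]<392: print(n,q.round(1),(cv2.cornerSubPix(g,q.astype(np.float32).reshape(1,1,2),(4,4),(-1,-1),(3,30,.01))[0,0]-q).round(1))
        else: print(n,"out",q)
a,b=cv2.imread("pics/s13.png").astype(int),cv2.imread("pics/scene0.png").astype(int)
for k,(x,y) in {"mug":(475,275),"spatula":(420,340),"jar":(259,140)}.items(): print(k,abs(a-b)[y-25:y+25,x-30:x+30].mean().round(1))
bot.close_job()
E
```

```text
w13 out [263.02163658 -27.65446567]
w13 out [377.86271726 -27.55695496]
w13 [369.4 156. ] [ 0.2 -0.3]
w13 [271.3 156. ] [ 2.5 -1.6]
s13 [249.9 183.8] [-1.2  0.4]
s13 [219.3 197.4] [0.3 0.3]
s13 [190.9 173.3] [-0.3 -0.3]
s13 [220.4 161.5] [-0.4 -0.8]
mug 1.3
spatula 1.5
jar 10.9
the job is handed in; nothing more can be done
```

I've handed the job in at about 39 s of the 144 s allowed. The pale butter stack farthest from the base and the jam jar stand side by side on the box platform. The pandan and chocolate stacks stand upright in the blue tray, and the clear cover is pressed home over the box.

**Cover**
- **Press:** it stopped hard at about 22 N, against the roughly 12 N it needs. Its lower edge was then about 5.5 mm up, where home is about 6 mm.
- **After release:** in the scene picture all four roof corners came within about 1 px of the home pose, so the cover sits level. One near corner in the wrist picture was off by about 3 px, and the two far ones were out of view.
- **Catches:** the two that face the scene camera are seen over the rim. I judged the other two only from the level cover and the hard stop.

**Bystanders**
- **Mug and spatula:** their picture areas are unchanged from the start (difference about 1.4).
- **Biscuit jar:** its area differed more (10.9). I put that down to the arm and shadow moving there, because the jar stands upright in the last picture, but I didn't measure its position again.
- **Spare butter stacks:** the numeric check on them crashed, so I only have the last picture, where all three are still standing.

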